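Hang the hygrometer on its hook, dial outward

ROBOT

A 6-joint arm with a two-finger parallel gripper is mounted at the origin on a cart in front of the work surface, level with it; the furniture and walls round the work are solid. World frame = base frame: x ahead of the robot, y to its left, z up, the work surface at z = 0. Lengths are in m, angles in rad, forces in N, time in s.
With the tool pointing down it reaches from about 0.3 to 0.775 m from the base axis. Payload 14.6 kg.
Tool frame: the origin (TCP) lies on the centre line of the jaws, within the pads' length; the fingertips stand 19 mm ahead of it and the grasp point (between the pads) is the TCP; z points along the fingers, x is the direction in which the jaws open and shut, and the axes are right-handed (so a half turn about z gives the same grasp; the last joint's range is limited). The gripper opens to 94 mm and grips with 3 to 60 N. Pads are 16 mm wide; open, the fingers measure 119 mm over their backs; the gripper's body (75 mm by 177 mm) begins 78 mm behind the grasp point.
Start: joints at [-1.3, 0.3, 1.521, -0, 1.321, -0.067], TCP at [0.182, -0.519, 0.224] pointing down, gripper open.
Joint ranges: [-3.03, 3.03], [-0.79, 2.21], [0.23, 2.52], [-1.04, 4.18], [0, 3.07], [-2.55, 2.55]. Speed limits (rad/s): [2.22, 2.22, 2.57, 3.14, 3.14, 3.14].

INTERFACE

Orientations are given as [roll, pitch, yaw] about the fixed x, y, z axes, in that order (R = Rz(yaw) Ry(pitch) Rx(roll)).
In Python, from station import ctrl, imaging gives the robot as it stands.
- The arm moves only by the shell command python3 -m handwheel 'ROWS' [OPENING] [FORCE]. ROWS is JSON, a list that holds one entry, the list of rows, each a list of 4 numbers: the shift along the tool's x, y, z in m, then the turn about the tool's z in rad. A call has 1 to 10 rows; each row shifts and turns the pose as measured when the row begins, along the tool's axes as they then stand; what a row does not reach is not made up. A row lasts 1/10 s, in which the tool goes at most 50 mm and 8.59 degrees, less where a joint would pass 70% of its speed; a pose out of reach is approached as far as the arm can. A call is refused whole if a number of a shift passes 0.05 or a number of a turn 0.15, either way. A call with a gripper value outside its range is refused whole. OPENING is the finger opening in m, from 0 to 0.094, set as the call begins (- or left out, the last holds). The fingers move at their own pace and stop on an object; FORCE is the grip in N (left out, the last holds). Time passes only in rows, so rows that do not move let the fingers close. It gives the time, the measured TCP pose, the force and the opening at its end, in the units of the state.
- ctrl.get_obs(): the state, without advancing time (a new reading comes with each control period).
- imaging.camera(name): name is "scene" or "top"; returns the picture (420x560x3 uint8, red, green, blue); there is no depth.
- imaging.camera_model(name): a dict with "camera_matrix" (3x3 intrinsics, pixels), "position" and "attitude" of the camera in the world. Camera axes: x right, y up, looking along -z (the intrinsics and any distortion apply to the point x, -y, -z); pixel columns grow to the right and rows downward; lengths in m; the calibration is good to about 2 mm. A picture is of the moment at which its call begins. camera_model takes no time and is no camera call.
- ctrl.hand_in(): hands the job in, once; it reports no verdict.
The state is a dict: "time_s": time; "qpos": joint angles; "joint_vel": joint speeds; "tau": joint torques, N m; "ee_pos": TCP position; "eef_rot": TCP orientation; "force": force on the tool from outside, world axes, zero at the start; "moment": the same for the moment, N m; "grip_width": finger opening in m.
Only numpy, scipy, OpenCV 4.12 (cv2) and the standard library are available. Lean on these libraries where they do the work, as an engineer would, in place of code of your own. Each camera call takes 0.05 s, during which the arm holds its last target. There are 200 camera calls.

TASK

Hang the blue dial hygrometer by the wire eye on its top on the hook of the grey bench stand, so that it hangs free and its white dial points outward, away from the stand's post and towards the open end of the hook. It may be standing turned any way round, so turn it (setting it down and regrasping it if need be) before hanging it; do not knock it over, and leave the calipers and the collet where they lie.

Things in the scene. Friction and masses are not known exactly. Their poses are not given: they have to be found in the camera images.
- gauge_center (a point): Centre of the loose hygrometer's case, 46 mm above its underside. The case is a blue flat-sided box 24 mm thick (its x), 54 mm wide (y), 92 mm high (z), 0.1 to 0.2 kg, standing upright on the bench, turned any way. The white round dial, 47 mm across, is on its -x face; the +x face has only dark vent slots. A wire eye stands on its top.
- gauge_eye (a point): Centre of the opening of the hygrometer's wire eye, 58.5 mm above gauge_center along z; same axes. The eye is an upright arch in the y-z plane; its opening is 26 mm wide (y), 25 mm high (z, 12.5 mm up and down from here), round at the top; wire 4 mm thick, its top 16.5 mm above here. The eye passes over the hook along x, from either side.
- hook_seat (a point): Point on the centre line of the fixed stand's hook, a level steel rod 6 mm thick, 215 mm above the bench, where the eye should hang. -x points along the hook to its open, upturned end (outward), z up. The level rod runs from the post (80 mm away along +x) to 20 mm beyond here along -x, then turns up. When hung, gauge_eye is about 9.5 mm below this line.
- hook_tip (a point): Centre of the hook's upturned end: 30 mm from hook_seat along -x and 9 mm higher; the metal's highest point is 3 mm above it, 12 mm above the rod's centre line. Same axes as hook_seat.
- hook_root (a point): Point on the rod's centre line close to the post, 70 mm from hook_seat along +x. Same axes as hook_seat.
- gauge: The same hygrometer as gauge_center; origin at the centre of its underside, same axes.
- hook_stand: The stand that carries the hook, fixed to the bench: grey base plate 120 x 100 x 10 mm with an upright post 14 mm thick at its centre, whose top is 221 mm above the bench; origin under the centre of the base plate, same axes as hook_seat.
- calipers: Loose bystander: steel vernier calipers lying flat, 71 x 186 x 10 mm; origin at the centre of its underside, its length along y.
- collet: Loose bystander: small light grey barrel-shaped collet standing upright, 30 mm across, 32 mm high; origin at the centre of its underside.
There are look-alikes about, which are no part of the job. Leave any green look-alike of the gauge alone.

How it is judged:
By the outcome, as a careful person would: the job done as asked, in the order asked, and still so for the second after the job is handed in, with the robot touching nothing.
It also fails if it takes over 64 s, if anything falls off the work surface, if the arm or the gripper's body presses on something with over 40 N, if the wrist force passes 120 N, or if a joint passes its speed limit or range.

## Working session

There is one attempt and no reset: what is moved stays moved. The work goes in short steps, Python scripts to look and compute and a shell command to move; the robot and the scene stay as the last step left them, time stands still between calls to the robot, and variables do not carry over. Pictures are saved under pics/ and viewed, about 8 in all and at most 12, crops included, and the job is handed in when it is done.

```bash
mkdir -p pics; ls; python3 - <<'E'
from station import ctrl, imaging
import cv2, numpy as np
print(ctrl.get_obs())
for n in("scene","top"):
    cv2.imwrite(f"pics/{n}0.png",cv2.resize(imaging.camera(n)[:,:,::-1],None,fx=1.4,fy=1.4)); print(n,imaging.camera_model(n))
E
```

```text
pics
{'time_s': 0.0, 'qpos': array([-1.29959480e+00,  3.00467649e-01,  1.52159941e+00, -2.47404387e-05,
        1.32070958e+00, -6.65991955e-02]), 'joint_vel': array([-4.94793949e-04,  9.80727062e-04,  4.62306690e-04,  1.66715510e-03,
        4.08144843e-04,  9.13129085e-05]), 'tau': array([ 6.62401508e-04, -5.31803763e+01, -3.52739775e+01,  7.08385091e-02,
        2.43275869e-02, -9.21829610e-05]), 'ee_pos': array([ 0.18220156, -0.51867731,  0.22388046]), 'eef_rot': array([-3.14153777e+00,  1.18296051e-03, -1.23298943e+00]), 'force': array([-0.07880564,  0.28647107,  0.15243144]), 'moment': array([ 0.00920652, -0.00907327, -0.02178164]), 'grip_width': 0.09399201366737774}
scene {'camera_matrix': array([[468.31810676,   0.        , 288.78649796],
       [  0.        , 468.31810676, 213.44658812],
       [  0.        ,   0.        ,   1.        ]]), 'position': array([0.12113814, 0.70350774, 0.80430786]), 'attitude': array([ 0.97666697, -0.01632854, -2.62297387])}
top {'camera_matrix': array([[452.84057051,   0.        , 273.19891645],
       [  0.        , 452.84057051, 213.29948422],
       [  0.        ,   0.        ,   1.        ]]), 'position': array([ 0.37550485, -0.13004634,  1.11983222]), 'attitude': array([ 0.21742799,  0.00422604, -1.63038545])}
```

View pics/scene0.png

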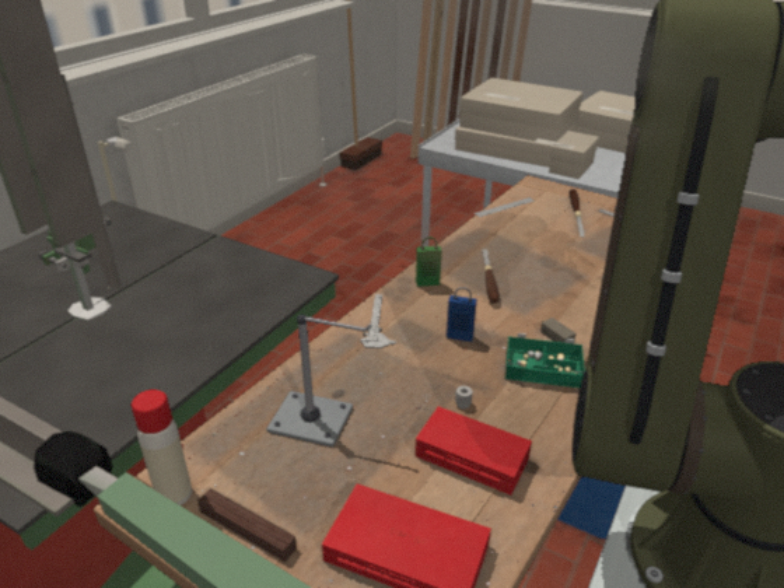

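View pics/top0.png

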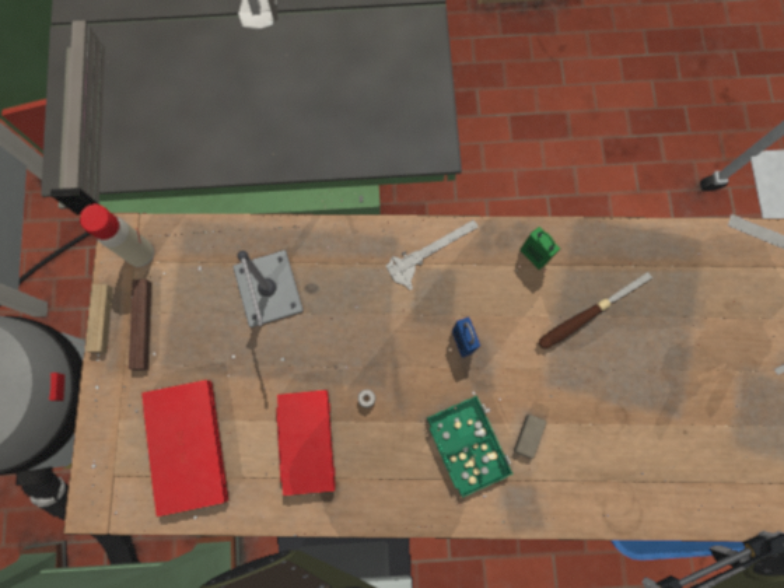

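The scene view shows the blue gauge at (461,317), the green one at (428,265) and the stand post at (305,370) with its hook running to (372,330). The top view shows the gauge at (466,337) and the hook from (243,257) to (256,320), pointing towards the robot. I'll zoom in on both.

```bash
cat > h.py <<'E'
import numpy as np, cv2
from scipy.spatial.transform import Rotation as R
from station import ctrl, imaging
def cam(n):
    m=imaging.camera_model(n); return m["camera_matrix"],np.array(m["position"]),R.from_euler("xyz",m["attitude"]).as_matrix()
def proj(n,P):
    K,p,A=cam(n); c=(np.atleast_2d(P)-p)@A; c=c*[1,-1,-1]; u=c@K.T; return u[:,:2]/u[:,2:]
def ray(n,uv):
    K,p,A=cam(n); d=np.linalg.inv(K)@[uv[0],uv[1],1]; d=A@(d*[1,-1,-1]); return p,d/np.linalg.norm(d)
def plane(n,uv,z):
    p,d=ray(n,uv); return p+d*(z-p[2])/d[2]
def tri(a,b):  # scene px, top px -> point, gap
    (p,d),(q,e)=ray("scene",a),ray("top",b)
    s=np.linalg.lstsq(np.c_[d,-e],q-p,rcond=None)[0]; x,y=p+d*s[0],q+e*s[1]
    return (x+y)/2,np.linalg.norm(x-y)
def blue(im):
    h=cv2.cvtColor(im,cv2.COLOR_RGB2HSV); return cv2.inRange(h,(105,120,40),(130,255,255))
E
python3 - <<'E'
from h import *
S,T=imaging.camera("scene"),imaging.camera("top")
c=lambda im,x,y,w,h,f:cv2.resize(im[y:y+h,x:x+w,::-1],None,fx=f,fy=f,interpolation=cv2.INTER_CUBIC)
# scene gauge, scene hook, top gauge, top hook
a=np.hstack([c(S,300,200,50,50,8),c(T,308,215,50,50,8)])
b=np.hstack([c(S,190,215,100,50,4),c(T,160,175,50,65,4)[:200],np.zeros((200,200,3),np.uint8)])
b=np.hstack([c(S,205,220,70,35,5.7142),c(T,160,175,70,35,5.7142)]);b2=np.hstack([c(S,205,220,70,20,5.7142),c(T,160,210,70,20,5.7142)])
print(a.shape,b.shape,b2.shape)
cv2.imwrite("pics/crop1.png",np.vstack([a,np.hstack([c(S,205,222,80,40,5),c(T,160,195,80,40,5)])]))
for n,im in(("scene",S),("top",T)):
    cs,_=cv2.findContours(blue(im),cv2.RETR_EXTERNAL,cv2.CHAIN_APPROX_SIMPLE)
    for q in cs:
        if cv2.contourArea(q)>40: print(n,cv2.boundingRect(q),cv2.contourArea(q),cv2.approxPolyDP(q,2,True)[:,0].tolist() if cv2.contourArea(q)<1500 else '')
E
```

```text
(400, 800, 3) (200, 800, 3) (114, 800, 3)
scene (400, 341, 46, 43) 1158.0 [[416, 341], [400, 370], [432, 383], [445, 347]]
scene (320, 212, 19, 31) 443.5 [[322, 212], [320, 240], [336, 242], [338, 214], [335, 216]]
top (438, 387, 94, 12) 699.0 [[438, 387], [452, 398], [508, 395], [506, 391], [510, 388], [527, 393], [531, 391], [531, 388]]
top (324, 228, 18, 26) 165.5 [[334, 228], [328, 229], [324, 235], [331, 247], [330, 253], [341, 247], [339, 241], [338, 246], [334, 245], [335, 239], [330, 233], [332, 229], [335, 230]]
```

View pics/crop1.png

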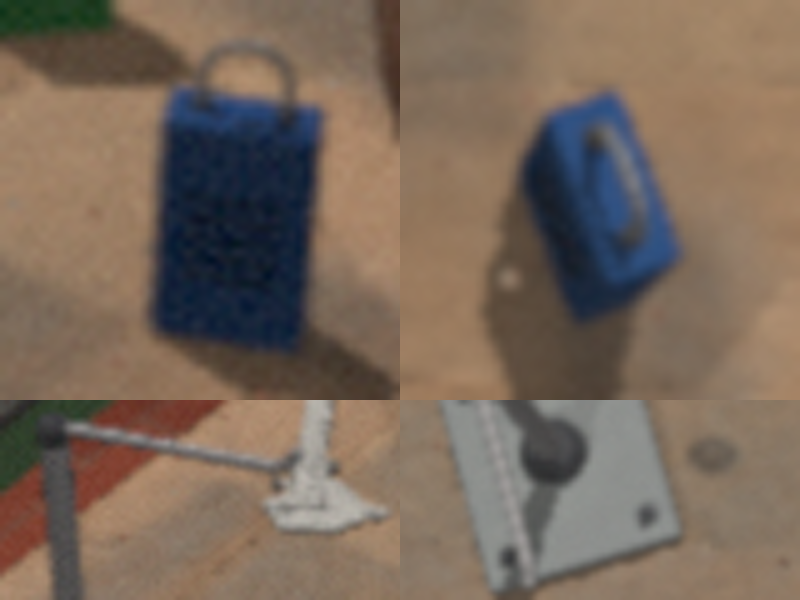

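```bash
python3 - <<'E'
from h import *
np.set_printoptions(precision=4,suppress=True)
print("gauge top corners (top cam, z=.092)"); C=np.array([plane("top",u,.092) for u in [(326.5,228.75),(334.5,226.5),(343,246),(333.4,249.4)]]); print(C,C.mean(0))
e=lambda i,j:(np.degrees(np.arctan2(*(C[j]-C[i])[[1,0]])),np.linalg.norm(C[j]-C[i]))
print([e(0,1),e(3,2),e(0,3),e(1,2)])
print("arch top tri",tri((330.9,205.6),(337,238)))
print("corner tri",tri((340.3,213.1),(343,246)), tri((321.9,211.3),(334.5,226.5)))
print("feet",plane("top",(332.75,231.9),.092),plane("top",(336.25,245.4),.092))
# rod
T=imaging.camera("top"); S=imaging.camera("scene")
a,b=plane("top",(177,196),.215),plane("top",(186,233),.215)
print("rod top@.215",a,b,np.degrees(np.arctan2(*(b-a)[[1,0]])))
a,b=plane("scene",(219,228),.215),plane("scene",(261,235.2),.215)
print("rod scene@.215",a,b,np.degrees(np.arctan2(*(b-a)[[1,0]])))
print("posttop",tri((215,227),(174,184)))
print("base",plane("top",(191.5,205),0.02))
c=lambda im,x,y,w,h,f:cv2.resize(im[y:y+h,x:x+w,::-1],None,fx=f,fy=f,interpolation=cv2.INTER_CUBIC)
cv2.imwrite("pics/crop2.png",np.hstack([c(T,160,170,50,75,8),c(S,225,205,50,75,8)]))
E
```

```text
gauge top corners (top cam, z=.092)
[[ 0.5586 -0.2597  0.092 ]
 [ 0.5627 -0.2786  0.092 ]
 [ 0.5163 -0.294   0.092 ]
 [ 0.5099 -0.2714  0.092 ]] [ 0.5369 -0.2759  0.092 ]
[(np.float64(-77.60346041615286), np.float64(0.019322025670507167)), (np.float64(-74.00008772037044), np.float64(0.023498456923155178)), (np.float64(-166.5511496541376), np.float64(0.05008386931944788)), (np.float64(-161.67126008824897), np.float64(0.04886021337919294))]
arch top tri (array([ 0.5343, -0.2773,  0.1173]), np.float64(0.005504966810369735))
corner tri (array([ 0.5159, -0.2945,  0.0903]), np.float64(0.0015176707896744585)) (array([ 0.5634, -0.2791,  0.0884]), np.float64(4.160898064458729e-05))
feet [ 0.5504 -0.2735  0.092 ] [ 0.5186 -0.2787  0.092 ]
rod top@.215 [0.6238 0.058  0.215 ] [0.5451 0.0409 0.215 ] -167.6915596107068
rod scene@.215 [0.6456 0.0665 0.215 ] [0.5548 0.042  0.215 ] -164.91701842188758
posttop (array([0.6535, 0.0658, 0.213 ]), np.float64(0.0060101633285757385))
base [0.6519 0.0627 0.02  ]
```

View pics/crop2.png

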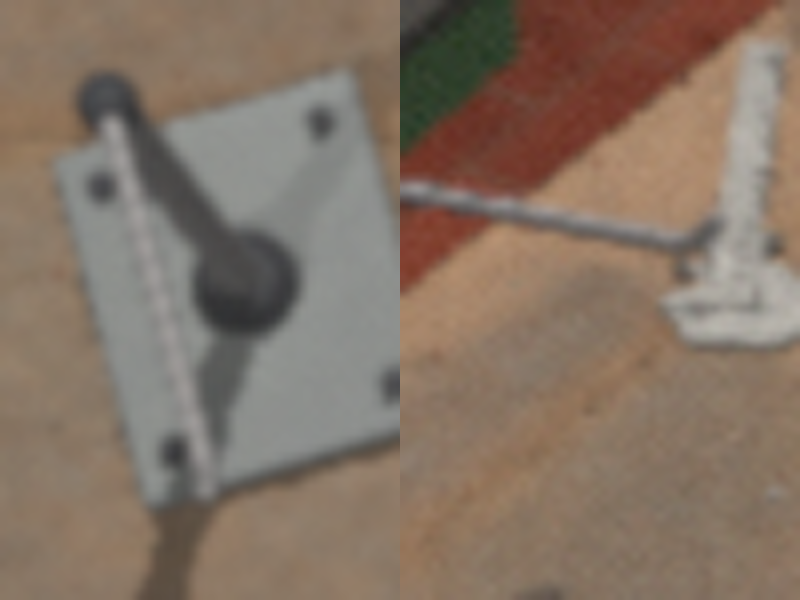

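```bash
python3 -m handwheel '[[[-0.011,-0.041,0,0],[-0.011,-0.041,0,0],[-0.011,-0.041,0,0],[-0.011,-0.041,0,0],[-0.011,-0.041,0,0],[-0.011,-0.041,0,0],[-0.011,-0.041,0,0],[-0.011,-0.041,0,0],[-0.011,-0.041,0,0],[-0.011,-0.041,0,0]]]' 0.094 25
python3 -m handwheel '[[[0,0,0,-0.14],[0,0,0,-0.14],[0,0,0,-0.14],[0,0,0,-0.14],[0,0,0,-0.14],[0,0,0,-0.14],[0,0,0,-0.14],[0,0,0,-0.14],[0,0,0,-0.14],[0,0,0,-0.14]]]'
cat >> h.py <<'E'
def rel(P,yaw):
    "shift in tool axes (tool down) and turn to reach TCP P with tool yaw"
    o=ctrl.get_obs(); A=R.from_euler("xyz",o["eef_rot"]).as_matrix(); psi=np.arctan2(A[1,0],A[0,0])
    t=(psi-yaw+np.pi)%(2*np.pi)-np.pi
    print("t",round(o["time_s"],2),"tcp",o["ee_pos"].round(4),"yaw",round(np.degrees(psi),2),"grip",round(o["grip_width"],4),"F",np.round(o["force"],1))
    print("shift",(A.T@(np.array(P)-o["ee_pos"])).round(4),"turn",round(t,4),"tilt",np.degrees(np.arccos(-A[2,2])).round(2))
E
python3 - <<'E'
from h import *
np.set_printoptions(precision=4,suppress=True)
rel((.536,-.2765,.224),np.radians(17))
a,b=plane("top",(160+115/8,170+125/8),.215),plane("top",(160+205/8,170+485/8),.215)
print("rod",a,b,np.degrees(np.arctan2(*(b-a)[[1,0]])))
print("tip",tri((264,233.5),(160+210/8,170+490/8)))
print("posttop", plane("top",(160+106/8,170+97/8),.221))
for p,q in [((60,165),(150,505)),((60,165),(350,70))]:
    a,b=[plane("top",(160+u[0]/8,170+u[1]/8),.01) for u in(p,q)]; print("edge",a,b,np.degrees(np.arctan2(*(b-a)[[1,0]])),np.linalg.norm(b-a))
E
```

```text
time_s: 1.3
ee_pos: [0.5423, -0.2728, 0.2239]
eef_rot: [3.141, 0.0, -1.241]
force: [0.3, -0.4, 0.5]
grip_width: 0.0942
time_s: 2.3
ee_pos: [0.5465, -0.2674, 0.2214]
eef_rot: [-3.139, 0.003, 0.218]
force: [-0.2, -0.3, -0.5]
grip_width: 0.0943
t 2.3 tcp [ 0.5465 -0.2674  0.2214] yaw 12.51 grip 0.0943 F [-0.2 -0.3 -0.5]
shift [-0.0122  0.0066 -0.0026] turn -0.0784 tilt 0.23
rod [0.6464 0.0632 0.215 ] [0.5501 0.0415 0.215 ] -167.34395209654846
tip (array([0.5482, 0.0395, 0.2202]), np.float64(0.001079783112002397))
posttop [0.6523 0.0641 0.221 ]
edge [0.6957 0.1246 0.01  ] [0.5843 0.0976 0.01  ] -166.39103480961208 0.11456457171725827
edge [0.6957 0.1246 0.01  ] [0.7215 0.0317 0.01  ] -74.45049834284038 0.09634915697968403
```

```bash
python3 -m handwheel '[[[-0.012,0.007,0,-0.075],[0,0,0,0],[0,0,0.02,0],[0,0,0.02,0],[0,0,0,0]]]'
python3 - <<'E'
from h import *
rel((.536,-.2765,.066),np.radians(17))
S,T=imaging.camera("scene"),imaging.camera("top")
c=lambda im,x,y,w,h,f:cv2.resize(im[y:y+h,x:x+w,::-1],None,fx=f,fy=f,interpolation=cv2.INTER_CUBIC)
cv2.imwrite("pics/pre.png",np.hstack([c(S,280,150,100,120,4),c(T,280,180,100,120,4)]))
E
```

```text
time_s: 2.8
ee_pos: [0.5368, -0.2763, 0.1805]
eef_rot: [-3.139, 0.002, 0.293]
force: [0.1, 0.3, 0.7]
grip_width: 0.0941
t 2.8 tcp [ 0.5368 -0.2763  0.1805] yaw 16.77 grip 0.0941 F [0.1 0.3 0.7]
shift [-0.0006  0.0003  0.1145] turn -0.004 tilt 0.18
```

View pics/pre.png

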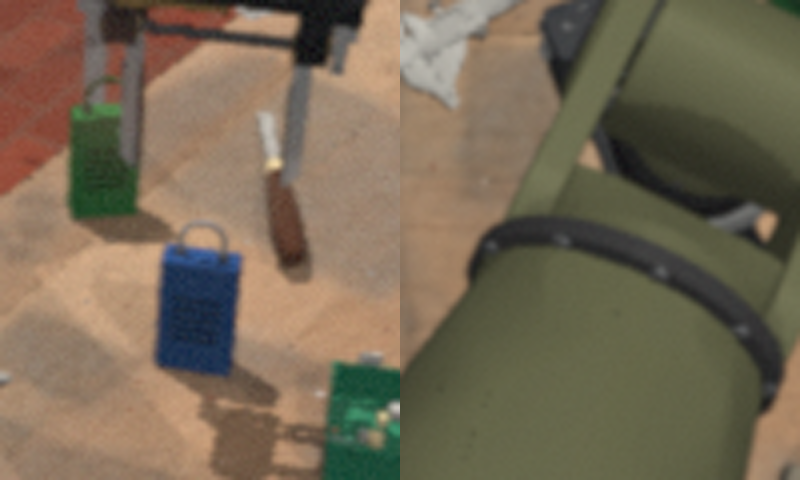

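The gripper is square to the gauge. The fingertips are at crop columns 130 and 290, either side of the eye at 203, so I'll descend and grip.

```bash
python3 -m handwheel '[[[0,0,0.025,0],[0,0,0.025,0],[0,0,0.025,0],[0,0,0.025,0],[0,0,0.012,0],[0,0,0,0]]]'
python3 -m handwheel '[[[0,0,0,0],[0,0,0,0],[0,0,0,0],[0,0,0,0],[0,0,0,0],[0,0,0,0],[0,0,0,0],[0,0,0,0]]]' 0.03 25
```

```text
time_s: 3.5
ee_pos: [0.5424, -0.2782, 0.0763]
eef_rot: [3.133, -0.009, 0.289]
force: [0.0, -1.8, 0.9]
grip_width: 0.0938
time_s: 4.3
ee_pos: [0.5443, -0.2793, 0.0817]
eef_rot: [3.128, -0.014, 0.288]
force: [0.2, -1.2, -0.8]
grip_width: 0.0542
```

```bash
python3 -m handwheel '[[[0,0,-0.02,0],[0,0,-0.025,0],[0,0,-0.025,0],[0,0,-0.025,0],[0,0,-0.02,0],[0,0,0,0]]]'
python3 -m handwheel '[[[0,0,0,0.147],[0,0,0,0.147],[0,0,0,0.147],[0,0,0,0.147],[0,0,0,0.147],[0,0,0,0.147],[0,0,0,0.147],[0,0,0,0.147],[0,0,0,0.147],[0,0,0,0.147]]]'
python3 - <<'E'
from h import *
rel((.487,.023,.195),np.radians(-76.2))
E
```

```text
time_s: 4.9
ee_pos: [0.5415, -0.2775, 0.1986]
eef_rot: [3.131, -0.011, 0.288]
force: [0.1, -0.1, -1.2]
grip_width: 0.0543
time_s: 5.9
ee_pos: [0.5385, -0.2755, 0.1832]
eef_rot: [-3.141, 0.002, -1.213]
force: [-0.5, -0.3, -2.6]
grip_width: 0.0544
t 5.9 tcp [ 0.5385 -0.2755  0.1832] yaw -69.47 grip 0.0544 F [-0.5 -0.3 -2.6]
shift [-0.2976 -0.0565 -0.0113] turn 0.1174 tilt 0.1
```

```bash
python3 -m handwheel '[[[0,0,-0.01,0.115],[-0.033,-0.0024,-0.001,0],[-0.033,-0.0024,-0.001,0],[-0.033,-0.0024,-0.001,0],[-0.033,-0.0024,-0.001,0],[-0.033,-0.0024,-0.001,0],[-0.033,-0.0024,0,0],[-0.033,-0.0024,0,0],[-0.033,-0.0024,0,0],[-0.033,-0.0024,0,0]]]'
python3 - <<'E'
from h import *
np.set_printoptions(precision=4,suppress=True)
rel((.487,.023,.195),np.radians(-76.2))
S,T=imaging.camera("scene"),imaging.camera("top")
p=proj("scene",[[.487,.023,.2],[.5748,.0449,.215],[.5457,.0378,.224]]);print(p)
x,y=int(p[0,0])-60,int(p[0,1])-60
for n,im in(("scene",S),("top",T)):
    cs,_=cv2.findContours(blue(im),cv2.RETR_EXTERNAL,cv2.CHAIN_APPROX_SIMPLE)
    for q in cs:
        if cv2.contourArea(q)>100: print(n,cv2.boundingRect(q),cv2.contourArea(q))
print(x,y)
cv2.imwrite("pics/stage.png",cv2.resize(S[y:y+120,x-20:x+140-20,::-1],None,fx=5,fy=5,interpolation=cv2.INTER_CUBIC))
E
```

```text
time_s: 6.9
ee_pos: [0.485, 0.0272, 0.1848]
eef_rot: [3.127, 0.011, -1.345]
force: [0.6, 0.5, -1.9]
grip_width: 0.054
t 6.9 tcp [0.485  0.0272 0.1848] yaw -77.05 grip 0.054 F [ 0.6  0.5 -1.9]
shift [ 0.0044 -0.0009 -0.0102] turn -0.0149 tilt 1.07
[[293.4257 246.2733]
 [252.2687 232.9744]
 [265.692  232.0358]]
scene (284, 269, 13, 20) 163.5
scene (399, 218, 92, 166) 4305.5
top (438, 387, 122, 12) 927.5
233 186
```

View pics/stage.png

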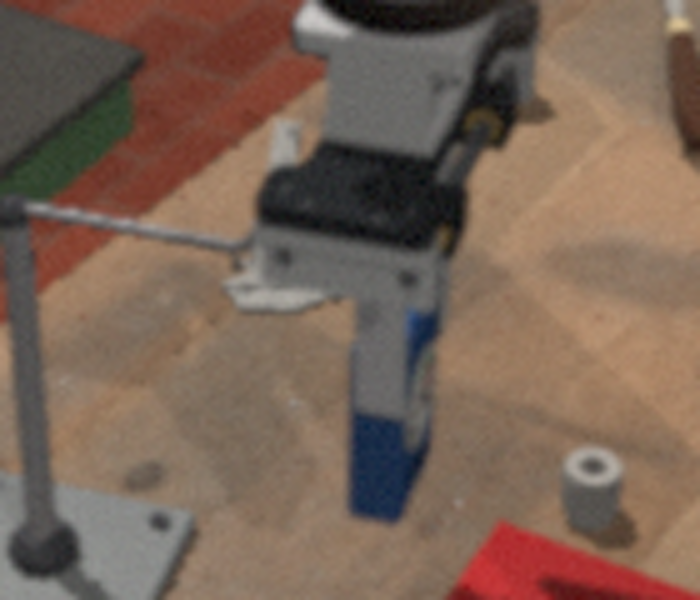

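The dial faces the open end of the hook. The bottom corners of the gauge are at full-image (284,288.4) and (293,290), and the fingertip edge is at about (288.5,269). I'll work out where the gauge sits in the jaws from these.

```bash
python3 - <<'E'
from h import *
np.set_printoptions(precision=4,suppress=True)
o=ctrl.get_obs(); t=np.array(o["ee_pos"]); A=R.from_euler("xyz",o["eef_rot"]).as_matrix()
n=-A[:,0]  # tool -x = towards +y
print("n",n,"toolz",A[:,2])
def onface(uv,off):
    p,d=ray("scene",uv); s=((t+n*off-p)@n)/(d@n); return p+d*s
for nm,uv in(("bot post",(284,288.4)),("bot dial",(293,290)),("bluetop-edge",(284,269)),):
    P=onface(uv,.027); print(nm,P,"tool",A.T@(P-t))
P=onface((288.5,269),.039); print("fingertip",P,A.T@(P-t))
E
```

```text
n [-0.2273  0.9738  0.0118] toolz [-0.0174  0.008  -0.9998]
bot post [0.4882 0.0582 0.1087] tool [-0.027  -0.0112  0.0763]
bot dial [0.4686 0.0537 0.1098] tool [-0.027   0.0089  0.0755]
bluetop-edge [0.4891 0.0578 0.1626] tool [-0.027  -0.0112  0.0224]
fingertip [0.4736 0.0664 0.1758] [-0.039   0.0021  0.0096]
```

```bash
python3 -m handwheel '[[[0.004,0,-0.005,-0.015],[0,0,0,0],[0,-0.015,0,0],[0,0,0,0]]]'
python3 - <<'E'
from h import *
rel((.5748,.0449,.190),np.radians(-76.2))
E
```

```text
time_s: 7.4
ee_pos: [0.5004, 0.0263, 0.1879]
eef_rot: [3.124, 0.012, -1.326]
force: [-0.7, -0.3, -1.4]
grip_width: 0.0543
t 7.4 tcp [0.5004 0.0263 0.1879] yaw -75.98 grip 0.0543 F [-0.7 -0.3 -1.4]
shift [-0.0001 -0.0767 -0.0035] turn 0.0038 tilt 1.22
```

```bash
python3 -m handwheel '[[[0,-0.01,-0.002,0.004],[0,-0.01,0,0],[0,-0.01,0,0],[0,0,0,0]]]'
python3 - <<'E'
from h import *
np.set_printoptions(precision=4,suppress=True)
rel((.5748,.0449,.190),np.radians(-76.2))
S,T=imaging.camera("scene"),imaging.camera("top")
cv2.imwrite("pics/ins.png",np.hstack([cv2.resize(S[200:310,210:310,::-1],None,fx=5,fy=5,interpolation=cv2.INTER_CUBIC)]))
E
```

```text
time_s: 7.8
ee_pos: [0.5301, 0.0311, 0.188]
eef_rot: [3.122, 0.013, -1.333]
force: [-0.6, 0.3, -1.0]
grip_width: 0.0545
t 7.8 tcp [0.5301 0.0311 0.188 ] yaw -76.4 grip 0.0545 F [-0.6  0.3 -1. ]
shift [-0.003  -0.0466 -0.0028] turn -0.0035 tilt 1.33
```

View pics/ins.png

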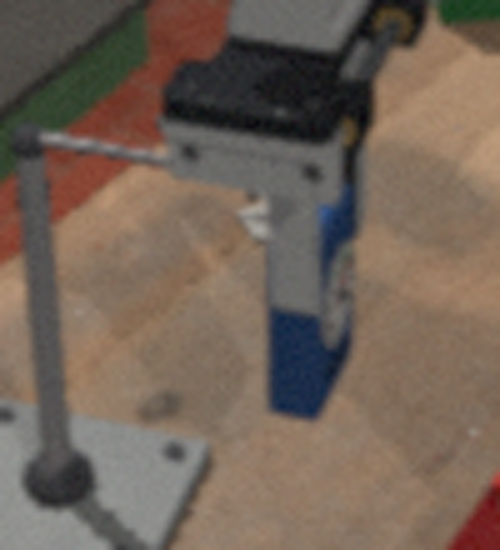

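```bash
python3 -m handwheel '[[[-0.003,0,-0.003,0],[0,-0.008,0,0],[0,-0.008,0,0],[0,-0.008,0,0]]]'
python3 - <<'E'
from h import *
np.set_printoptions(precision=4,suppress=True)
rel((.5748,.0449,.191),np.radians(-76.2))
E
```

```text
time_s: 8.3
ee_pos: [0.5527, 0.0401, 0.1914]
eef_rot: [3.122, 0.012, -1.333]
force: [-0.3, 0.7, -1.5]
grip_width: 0.0544
t 8.3 tcp [0.5527 0.0401 0.1914] yaw -76.39 grip 0.0544 F [-0.3  0.7 -1.5]
shift [ 0.0006 -0.0226 -0.    ] turn -0.0033 tilt 1.32
```

```bash
python3 -m handwheel '[[[0,-0.008,0,0],[0,-0.008,0,0],[0,-0.007,0,0],[0,0,0,0]]]'
python3 - <<'E'
from h import *
np.set_printoptions(precision=4,suppress=True)
rel((.5748,.0449,.191),np.radians(-76.2))
S=imaging.camera("scene")
cv2.imwrite("pics/in2.png",cv2.resize(S[200:310,200:300,::-1],None,fx=5,fy=5,interpolation=cv2.INTER_CUBIC))
E
```

```text
time_s: 8.7
ee_pos: [0.5781, 0.0464, 0.1903]
eef_rot: [3.122, 0.013, -1.333]
force: [0.4, -0.1, -1.8]
grip_width: 0.0543
t 8.7 tcp [0.5781 0.0464 0.1903] yaw -76.37 grip 0.0543 F [ 0.4 -0.1 -1.8]
shift [ 0.0007  0.0036 -0.0007] turn -0.0029 tilt 1.35
```

View pics/in2.png

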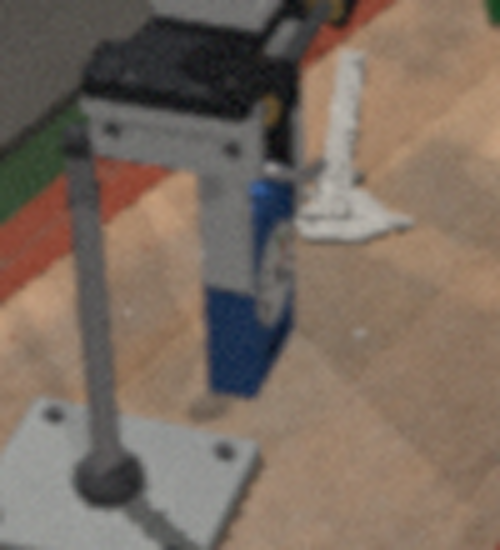

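The rod passes through, showing at (275,172) with its tip at about (325,170), and there was no contact. Now I'll lower it gently.

```bash
python3 -m handwheel '[[[0,0.001,0.003,0],[0,0.001,0.003,0],[0,0,0.003,0],[0,0,0,0]]]'; python3 -m handwheel '[[[0,0,0.002,0],[0,0,0,0]]]'; python3 -m handwheel '[[[0,0,0.002,0],[0,0,0,0]]]'
```

```text
time_s: 9.15
ee_pos: [0.5755, 0.0456, 0.1819]
eef_rot: [3.124, 0.012, -1.333]
force: [-0.5, 0.0, 0.9]
grip_width: 0.0541
time_s: 9.35
ee_pos: [0.5761, 0.0455, 0.1818]
eef_rot: [3.128, 0.011, -1.333]
force: [-1.0, 0.2, -0.2]
grip_width: 0.0539
time_s: 9.55
ee_pos: [0.5767, 0.0455, 0.1817]
eef_rot: [3.132, 0.01, -1.333]
force: [-1.5, 0.7, 0.6]
grip_width: 0.0541
```

The descent stopped at z = 0.1817, with the load taken off the wrist (-1.8 to about +0.5 N). The eye appears to be resting on the rod, so I'll open slightly and look.

```bash
python3 -m handwheel '[[[0,0,0,0],[0,0,0,0],[0,0,0,0]]]' 0.062
python3 - <<'E'
from h import *
rel((.5748,.0449,.181),np.radians(-76.2))
S=imaging.camera("scene")
cv2.imwrite("pics/op.png",cv2.resize(S[200:310,200:300,::-1],None,fx=5,fy=5,interpolation=cv2.INTER_CUBIC))
E
```

```text
time_s: 9.85
ee_pos: [0.5764, 0.0455, 0.1812]
eef_rot: [3.131, 0.01, -1.333]
force: [-0.8, 1.0, 0.0]
grip_width: 0.062
t 9.85 tcp [0.5764 0.0455 0.1812] yaw -76.39 grip 0.062 F [-0.8  1.   0. ]
shift [0.0002 0.0017 0.0002] turn -0.0034 tilt 0.84
```

View pics/op.png

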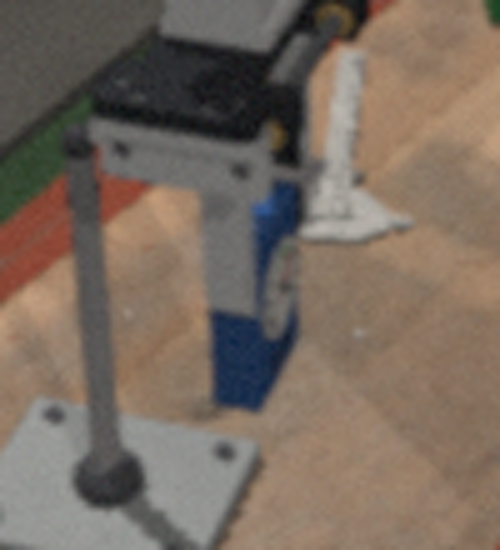

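It's hanging and did not drop. I'll open fully, wait a little, then lift straight up and away.

```bash
python3 -m handwheel '[[[0,0,0,0],[0,0,0,0],[0,0,0,0],[0,0,0,0],[0,0,0,0]]]' 0.094
python3 -m handwheel '[[[0,0,-0.01,0],[0,0,-0.015,0],[0,0,-0.02,0],[0,0,-0.02,0],[0,0,-0.02,0],[0,0,-0.02,0],[0,0,-0.02,0]]]'
python3 - <<'E'
from h import *
rel((.5748,.0449,.32),np.radians(-76.2))
S=imaging.camera("scene")
cv2.imwrite("pics/up.png",cv2.resize(S[180:310,190:310,::-1],None,fx=4.5,fy=4.5,interpolation=cv2.INTER_CUBIC))
E
```

```text
time_s: 10.4
ee_pos: [0.5763, 0.0455, 0.1807]
eef_rot: [3.13, 0.011, -1.333]
force: [-0.5, 0.9, -0.1]
grip_width: 0.0934
time_s: 11.1
ee_pos: [0.5771, 0.0444, 0.3125]
eef_rot: [3.128, 0.011, -1.333]
force: [-0.7, 0.5, -0.8]
grip_width: 0.0938
t 11.1 tcp [0.5771 0.0444 0.3125] yaw -76.4 grip 0.0938 F [-0.7  0.5 -0.8]
shift [-0.0011  0.0023 -0.0075] turn -0.0034 tilt 0.99
```

View pics/up.png

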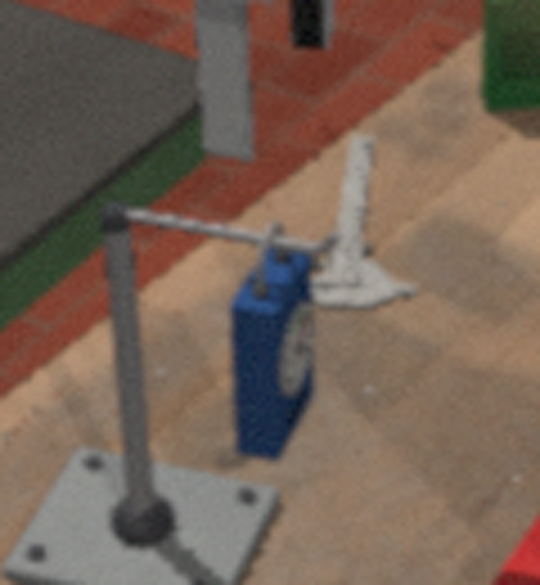

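The gauge hangs from the rod by its eye at crop (272,240), with the dial facing the open end. I'll move the arm higher, let it settle, check numerically that it's still, and hand in.

```bash
python3 -m handwheel '[[[0,0,-0.02,0],[0,0,-0.02,0],[0,0,0,0],[0,0,0,0],[0,0,0,0],[0,0,0,0],[0,0,0,0],[0,0,0,0],[0,0,0,0],[0,0,0,0]]]'
python3 - <<'E'
from h import *
def b():
    m=blue(imaging.camera("scene"))[225:290,235:265]; x=cv2.moments(m); return round(x["m10"]/x["m00"],2),round(x["m01"]/x["m00"],2)
print(b())
for i in range(6): imaging.camera("top")
print(b())
E
```

```text
time_s: 12.15
ee_pos: [0.5774, 0.0441, 0.3559]
eef_rot: [3.131, 0.01, -1.333]
force: [-0.4, 0.3, 0.6]
grip_width: 0.0941
(13.88, 33.57)
(13.83, 33.57)
```

```bash
python3 -c "
from station import ctrl
print(ctrl.hand_in())"
```

```text
the job is handed in; nothing more can be done
None
```

The blue hygrometer is hanging by its wire eye on the stand's hook, with the white dial facing outward towards the open end. I've handed the job in at about 12.5 s of robot time.

- **What I did:** I gripped it across its 54 mm width from above, lifted it and turned it about 92° in the hand, so no regrasp was needed. I then passed the eye over the upturned tip and lowered it until the rod took the weight. After that I opened the gripper and lifted straight up.
- **Last checks:** The final picture shows it on the rod near the seat with the dial outward and the gripper clear. Its position in the image stayed the same to within 0.1 pixel over about 0.3 s. The wrist force never read more than about 3 N. No move went near the calipers or the collet; both looked undisturbed in later views, but I did not measure them again.
- **Disagreements:**
    - Camera heights read 2 to 4 mm below the stated values.
    - The arm drifted about 5 mm upward while the gripper closed. The gauge was therefore held about 81 mm up from its underside, not the planned 66 mm, while the pictures suggested 73 to 76 mm.
    - By that figure the tip cleared the top of the eye by less than 1 mm, but I saw no contact force.

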